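Set a key machine's carriage to its mark without backlash

ROBOT

A 6-joint arm with a two-finger parallel gripper is mounted at the origin on the work surface. World frame = base frame: x ahead of the robot, y to its left, z up, the work surface at z = 0. Lengths are in m, angles in degrees, forces in N, time in s.
With the tool pointing down it reaches from about 0.25 to 0.725 m from the base axis. Payload 9.7 kg.
Tool frame: the origin (TCP) lies at the very end of the fingers, on their centre line; the grasp point (between the pads) lies 19 mm behind it (bot.grip_point_offset is the z of the grasp point in the tool frame, in m); z points along the fingers, x is the direction in which the jaws open and shut, and the axes are right-handed (so a half turn about z gives the same grasp; the last joint's range is limited). The gripper opens to 85 mm and grips with 20 to 120 N. Pads are 22 mm wide; open, the fingers measure 114 mm over their backs; the gripper's body (76 mm by 85 mm) begins 54 mm behind the grasp point. The pads swing forward as they close: fully open they stand 13 mm farther back than shut.
Start: joints at [-67.666, 4.979, 10.078, 95.1, 0, 90], TCP at [0.209, -0.509, 0.231] pointing down, gripper open.
Joint ranges: [-179.16, 179.16], [-48.56, 103.87], [-65.8, 70.77], [-126.05, 130.52], [-82.76, 87.17], [-180, 180]. Speed limits (degrees/s): [127.2, 127.2, 147.25, 180, 180, 180].

INTERFACE

Orientations are given as [roll, pitch, yaw] about the fixed x, y, z axes, in that order (R = Rz(yaw) Ry(pitch) Rx(roll)).
In Python, from workcell import get_obs, viewer, job_done, bot gives the robot as it stands.
- The arm moves only by the shell command python3 -m handwheel 'ROWS' [FORCE]. ROWS is JSON, a list of rows, each a list of 5 numbers: the closure, from 0 (fully open) to 1 (shut), then the shift along the world's x, y, z in m, then the turn about the world's z in degrees. A call has 1 to 5 rows; each row is the pose to reach, as a shift and turn from the pose measured when the call began; what a row does not reach only later rows make up. A row lasts 1/10 s, in which the tool goes at most 50 mm and 8.59 degrees, less where a joint would pass 70% of its speed; a pose out of reach is approached as far as the arm can. A call with a gripper value outside its range is refused whole. The fingers move at their own pace and stop on an object; FORCE is the grip in N (left out, the last holds). Time passes only in rows, so rows that repeat a pose let the fingers close. It gives the time, the measured TCP pose, the force and the opening at its end, in the units of the state.
- get_obs(): the state, without advancing time (a new reading comes with each control period).
- viewer.camera(name): name is "scene" or "side" or "wrist"; returns a dict with "color" (384x512x3 uint8, blue, green, red), "K" (3x3 intrinsics, pixels), "origin" and "orientation" of the camera in the world. Camera axes: x right, y down, z forward; pixel columns grow to the right and rows downward; lengths in m; the calibration is good to about 2 mm. A picture is of the moment at which its call begins. There is no depth.
- job_done(): hands the job in, once; it reports no verdict.
The state is a dict: "time": time; "q": joint angles; "qd": joint speeds; "joint_efforts": joint torques, N m; "ee_pos": TCP position; "tcp_rot": TCP orientation; "wrist_force": force on the tool from outside, world axes, zero at the start; "torque": the same for the moment, N m; "opening": finger opening in m.
Only numpy, scipy, OpenCV 4.12 (cv2) and the standard library are available. Lean on these libraries where they do the work, as an engineer would, in place of code of your own. Each camera call takes 0.05 s, during which the arm holds its last target.

TASK

Using only the pin wheel, wind the key machine's carriage back until its pointer is at least 6 mm past the mark on the wheel's side, then wind it forward, clockwise, until the pointer stands opposite the mark within 2 mm, so that the screw's backlash is taken up in the forward direction; if it goes too far forward, back well off and come up again. Then swing the clamp lever clockwise fully home against its stop. Do not push on the carriage, leave the mark block where it is, and leave the other things on the bench alone.

Things in the scene. Friction and masses are not known exactly. Their poses are not given: they have to be found in the camera images.
- machine: Grey-green cast key machine, fixed. Origin on the bench top under the slide; z up; y along the slide: +y is forward (from the pin wheel towards the cutter), -y is back. Base plate x -130 to +85, y -190 to +250 mm, 30 mm high. Carriage: x -72 to +66, top 89 mm above the bench, within 60 mm of its y. Motor housing at y 162 to 248, 150 mm high.
- wheel_axis (a point): Point on the pin wheel's vertical axis, on its disc's top face, 92 mm up (machine x 0, y -150 mm). Dark steel disc, 120 mm across, with four upright pins, 12 mm thick, 45 mm tall (tops 137 mm up), 90 degrees apart on a 50 mm radius; hub radius 15, 10 mm high. Turned by pushing a pin sideways round the axis (about 2 N); friction keeps it where it is left.
- pin (a point): Top centre of one of the four identical pins; the others stand at 90, 180 and 270 degrees round wheel_axis from it. The wheel is clamped to the screw at any angle.
- screw (a joint): Angle of the leadscrew and wheel, rad; 0 at the start, grows as the wheel turns clockwise seen from above. Clockwise moves the nut forward by 8 mm per rad (50 mm a turn), counter-clockwise moves it back. Free range -6 to +2 rad.
- nut_mid (a point): Top middle of the brass nut on the leadscrew, 73 mm up, between the carriage's two lugs. Nut 24 mm long, lugs 30 mm apart: 6 mm of play (0.75 rad of the wheel) in which the carriage stays still. Its y in the carriage's frame: -3 mm = bearing on the back lug (winding back), +3 mm = on the front lug (winding forward). Starts anywhere in the play.
- carriage: Sliding steel carriage with a small vise and a brass blank. Axes parallel to the machine's; origin at bench level on the machine's x = 0. Moves along the machine's y only, driven by the nut; friction (about 4 N) keeps it where the nut leaves it. Starts 5 to 23 mm forward of the mark.
- pointer (a point): Tip of the carriage's pointer: a dark steel blade 4 mm wide that sticks out on the machine's +x side, at the middle of the carriage, top 82 mm above the bench.
- mark (a point): Tip of the mark: a dark steel blade 4 mm wide on a 22 mm wide steel block on the rail on the machine's +x side, pointing at the pointer, 82 mm up, axes parallel to the machine's. Pointer and mark are opposite when they have the same y in the machine's frame (tips 3.5 mm apart in x). Do not move the block.
- clamp_pivot (a point): Point on the vertical pivot of the clamp lever, on the machine's -x side (machine frame x -98, y 50 mm), 52 mm above the bench.
- clamp_tip (a point): Top centre of the clamp lever's upright black grip, 14 mm thick, from 52 to 98 mm above the bench, on an arm 50 mm long (12 mm wide, 44 to 52 mm above the bench).
- clamp (a joint): Angle of the clamp lever, rad: at 0 its arm points along the machine's -y; it grows clockwise seen from above, swinging the grip towards the machine's -x; stop (fully home) at 1.2. Starts between 0 and 0.2. Turned by pushing the grip (about 1.5 N); stays where it is left.
- blank_a: Loose brass key blank, 63 x 24 x 4 mm, lying near the wheel's end of the machine. Bystander. Origin under its middle.
- blank_b: Loose steel key blank, 63 x 24 x 4 mm. Bystander.
- padlock: Brass padlock lying flat, about 80 x 44 x 22 mm. Bystander.
- screwdriver: Screwdriver, 190 mm long. Bystander.
- brush: Bench brush, 180 mm long, lying on the machine's +x side. Bystander.
- oil: White oil bottle, 50 mm across, 130 mm tall, standing. Bystander.
- tray: Grey plastic tray, 130 x 180 x 35 mm. Bystander.

How it is judged:
By the outcome, as a careful person would: the job done as asked, in the order asked, and still so for the second after the job is handed in, with the robot touching nothing.
It also fails if it takes over 67 s, if anything falls off the work surface, if the arm or the gripper's body presses on something with over 40 N, if the wrist force passes 120 N, or if a joint passes its speed limit or range.

## Working session

There is one attempt and no reset: what is moved stays moved. The work goes in short steps, Python scripts to look and compute and a shell command to move; the robot and the scene stay as the last step left them, time stands still between calls to the robot, and variables do not carry over. Pictures are saved under pics/ and viewed, and the job is handed in when it is done.

```bash
mkdir -p pics; ls
cat > h.py <<'E'
import numpy as np, cv2
from workcell import get_obs, viewer, job_done, bot
def snap(name,out):
    d=viewer.camera(name); cv2.imwrite('pics/'+out+'.png',d['color']); return d
E
python3 - <<'E'
from h import *
import pickle
D={}
for n in ['scene','side','wrist']:
    d=snap(n,n+'0'); D[n]=d; print(n,d['K'].tolist() if hasattr(d['K'],'tolist') else d['K'],d['origin'],d['orientation'])
pickle.dump(D,open('d0.pkl','wb'))
o=get_obs(); print(o)
E
```

```text
pics
scene [[417.87364597315326, 0.0, 259.68355436515037], [0.0, 417.87364597315326, 188.09170857854392], [0.0, 0.0, 1.0]] [1.36623084 0.29856769 0.8245561 ] [-128.00190155    0.17997574  108.70822188]
side [[483.4330255223564, 0.0, 254.60061092048636], [0.0, 483.4330255223564, 188.02562073422575], [0.0, 0.0, 1.0]] [0.10430025 1.36059689 1.14547593] [-125.23167587    1.10655014 -164.78408062]
wrist [[313.4020953182929, 0.0, 253.68507291135305], [0.0, 313.4020953182929, 193.91964746823723], [0.0, 0.0, 1.0]] [ 0.27867259 -0.47971032  0.37435023] [ 1.62593550e+02  8.29898264e-02 -6.75391990e+01]
{'time': 0.15, 'q': array([-6.76655737e+01,  5.00460267e+00,  1.00456157e+01,  9.50998953e+01,
        1.09760454e-04,  8.99979154e+01]), 'qd': array([-0.00637465, -0.02995154,  0.18709383, -0.03210201, -0.03795587,
       -0.03213629]), 'joint_efforts': array([-2.61076707e-06, -5.20762932e+01,  4.65045333e+01,  1.38994106e-02,
       -7.75189551e-05, -3.62225961e-06]), 'ee_pos': array([ 0.20894167, -0.50858037,  0.23074538]), 'tcp_rot': array([-1.79999888e+02,  5.88821975e-02, -6.76634891e+01]), 'wrist_force': array([ 0.05788174,  0.00326635, -0.79208055]), 'torque': array([ 0.00853635, -0.00735042, -0.01894733]), 'opening': 0.08559264898590228}
```

View pics/scene0.png

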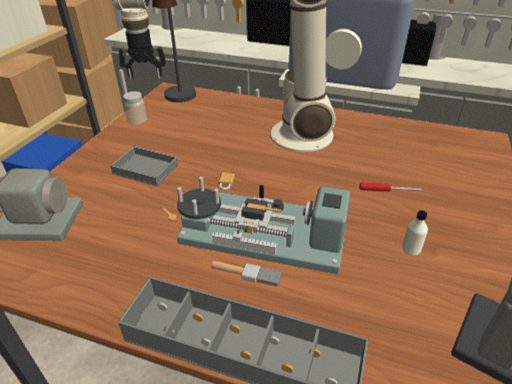

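View pics/side0.png

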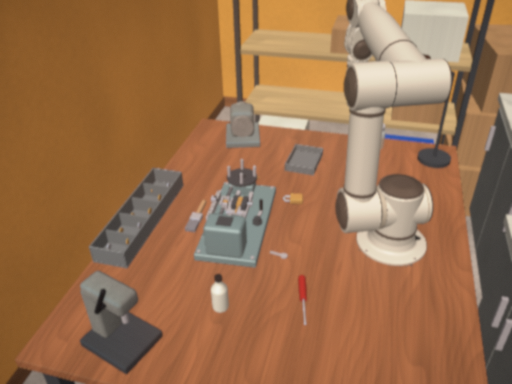

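View pics/wrist0.png

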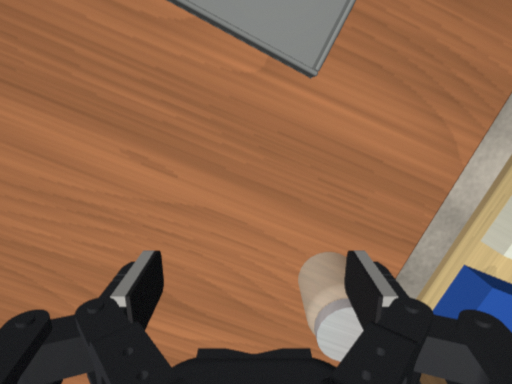

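The scene image shows the machine at about (180–350, 178–268), with the wheel at (200,203). I'll enlarge the crops to get corner positions.

Run:
```python
import pickle,cv2
D=pickle.load(open('d0.pkl','rb'))
cv2.imwrite('pics/c1.png',cv2.resize(D['scene']['color'][165:285,160:360],None,fx=4,fy=4,interpolation=cv2.INTER_CUBIC))
cv2.imwrite('pics/c2.png',cv2.resize(D['side']['color'][150:270,185:305],None,fx=5,fy=5,interpolation=cv2.INTER_CUBIC))
```

```text
(no output)
```

View pics/c1.png

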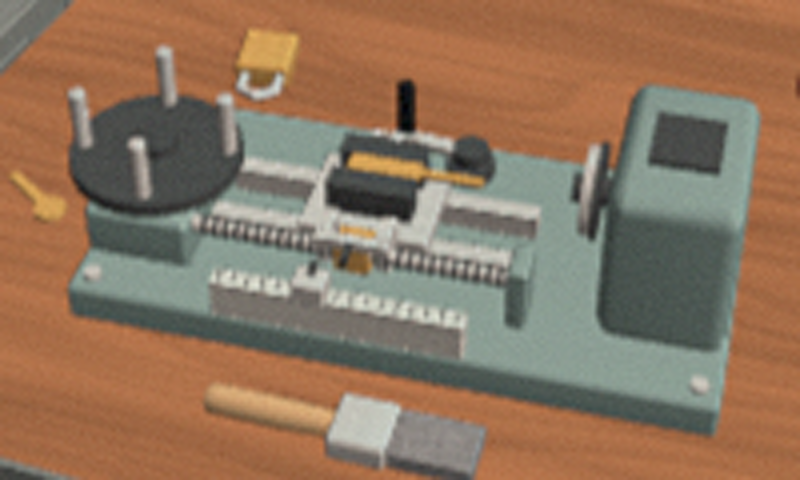

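View pics/c2.png

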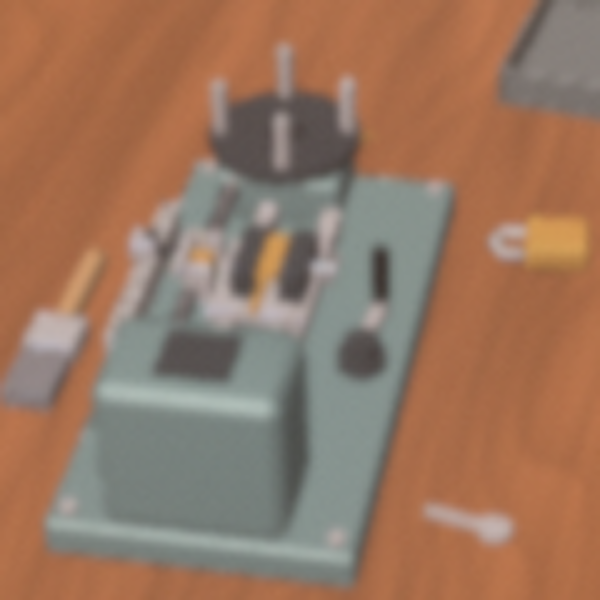

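```bash
cat >> h.py <<'E'
from scipy.spatial.transform import Rotation as Ro
from scipy.optimize import least_squares
def proj(d,P):
    R=Ro.from_euler('xyz',d['orientation'],degrees=True).as_matrix()
    c=(np.atleast_2d(P)-np.array(d['origin']))@R
    K=np.array(d['K']); return np.c_[K[0,0]*c[:,0]/c[:,2]+K[0,2],K[1,1]*c[:,1]/c[:,2]+K[1,2]]
def ray(d,uv):
    K=np.array(d['K']); R=Ro.from_euler('xyz',d['orientation'],degrees=True).as_matrix()
    v=R@np.linalg.solve(K,[uv[0],uv[1],1.]); return np.array(d['origin']),v/np.linalg.norm(v)
def onz(d,uv,z):
    o,v=ray(d,uv); return o+v*(z-o[2])/v[2]
def m2w(p,P):  # P in mm machine
    P=np.atleast_2d(P)/1000.; c,s=np.cos(p[2]),np.sin(p[2])
    return np.c_[p[0]+c*P[:,0]-s*P[:,1],p[1]+s*P[:,0]+c*P[:,1],P[:,2]]
E
cat > fit.py <<'E'
from h import *
import pickle
D=pickle.load(open('d0.pkl','rb'))
S=lambda L:(np.array(L)+.5)/4-.5+[160,165]
T=lambda L:(np.array(L)+.5)/5-.5+[185,150]
A=[(85,-190,30),(85,250,30),(85,-190,0),(85,250,0)]; a=S([(72,288),(717,408),(72,310),(715,432)])
B=[(85,250,30),(85,250,0),(-130,250,30),(-130,250,0),(-130,-190,30)]; b=T([(47,525),(47,550),(352,558),(352,582),(455,183)])
pa=S([(77,93),(165,50),(226,98),(137,143)]); pb=T([(218,82),(285,45),(347,80),(282,115)])
def pins(phi): 
    t=phi+np.arange(4)*np.pi/2; return np.c_[50*np.cos(t),-150+50*np.sin(t),137+0*t]
def res(p,sep=False):
    r=[]
    for d,X,x,px in ((D['scene'],A,a,pa),(D['side'],B,b,pb)):
        r.append(proj(d,m2w(p,X))-x)
        q=proj(d,m2w(p,pins(p[3])))
        for k in px:
            r.append((q[np.argmin(((q-k)**2).sum(1))]-k)[None])
    r=np.vstack(r)
    return r if sep else r.ravel()
best=None
for ph in np.arange(0,1.57,.2):
  s=least_squares(res,[.5,-.1,0.0,ph],loss='soft_l1')
  for yaw in(-.3,.3,):
    s2=least_squares(res,[.5,-.1,yaw,ph],loss='soft_l1')
    if s2.cost<s.cost:s=s2
  if best is None or s.cost<best.cost:best=s
p=best.x; print(p[:2],np.degrees(p[2]),p[3],best.cost); print(res(p,True).round(1).tolist())
pickle.dump(p,open('p.pkl','wb'))
print(m2w(p,[(0,-150,92),(-98,50,52)]),m2w(p,pins(p[3])))
E
python3 fit.py
```

```text
[0.57518662 0.00570479] 4.4402201323643995 0.18475591650714954 7.65243353092249
[[-1.9, -0.5], [1.3, -0.1], [-0.5, 1.8], [0.4, 1.9], [-0.1, -0.4], [-0.3, -0.0], [-0.3, -0.2], [-0.1, -0.3], [-1.0, -0.7], [-0.2, 0.8], [0.7, 0.1], [0.9, 1.9], [0.4, -0.5], [0.3, 0.1], [0.1, 0.4], [0.3, 0.1], [0.0, 0.4]]
[[ 0.58679946 -0.14384501  0.092     ]
 [ 0.47360981  0.04796766  0.052     ]] [[ 0.63508989 -0.13088218  0.137     ]
 [ 0.57383663 -0.09555459  0.137     ]
 [ 0.53850904 -0.15680784  0.137     ]
 [ 0.59976229 -0.19213544  0.137     ]]
```

Run:
```python
from h import *
import pickle
D=pickle.load(open('d0.pkl','rb'));p=pickle.load(open('p.pkl','rb'))
c,s=np.cos(p[2]),np.sin(p[2])
def w2m(w): d=np.array(w[:2])-p[:2]; return 1000*np.array([c*d[0]+s*d[1],-s*d[0]+c*d[1]])
S=lambda L:(np.array(L)+.5)/4-.5+[160,165]
for n,uv,z in(('mark',(313,264),.082),('nut',(357,231),.073),('grip',(405,83),.098)):
    print(n,w2m(onz(D['scene'],S(uv),z)))
print('view target',m2w(p,[(10,-200,250),(30,-110,250)]))
```

```text
mark [ 75.38106757 -16.29680638]
nut [29.32009061 -0.05046516]
grip [-102.30153645   -0.45369984]
view target [[ 0.60064039 -0.19292076  0.25      ]
 [ 0.61361266 -0.1016425   0.25      ]]
```

```bash
python3 -m handwheel '[[0.6,0.05,0.05,0.03,8.5],[0.6,0.09,0.085,0.03,17],[0.6,0.13,0.12,0.03,25.5],[0.6,0.165,0.155,0.03,34],[0.6,0.2,0.19,0.03,42.5]]'; python3 -m handwheel '[[0.6,0.04,0.03,0,8.5],[0.6,0.08,0.06,0,17],[0.6,0.12,0.09,0,25.5],[0.6,0.16,0.11,0,29.5],[0.6,0.19,0.12,0,29.5]]'
```

```text
time: 0.65
ee_pos: [0.3884, -0.3383, 0.2606]
tcp_rot: [180.0, 0.0, -24.8]
wrist_force: [0.4, -1.1, -0.0]
opening: 0.0342
time: 1.15
ee_pos: [0.5805, -0.2159, 0.26]
tcp_rot: [-180.0, 0.1, 4.9]
wrist_force: [-0.2, -1.0, 0.8]
opening: 0.0343
```

Run:
```python
from h import *
import pickle
d=snap('wrist','w1'); pickle.dump(d,open('w1.pkl','wb')); print(d['origin'],d['orientation'],get_obs()['ee_pos'])
cv2.imwrite('pics/w1b.png',cv2.resize(d['color'],None,fx=1.55,fy=1.55,interpolation=cv2.INTER_CUBIC))
```

```text
[ 0.57295061 -0.1397595   0.40376386] [1.62618890e+02 4.87051438e-02 5.07107157e+00] [ 0.58337342 -0.21502337  0.25820591]
```

View pics/w1b.png

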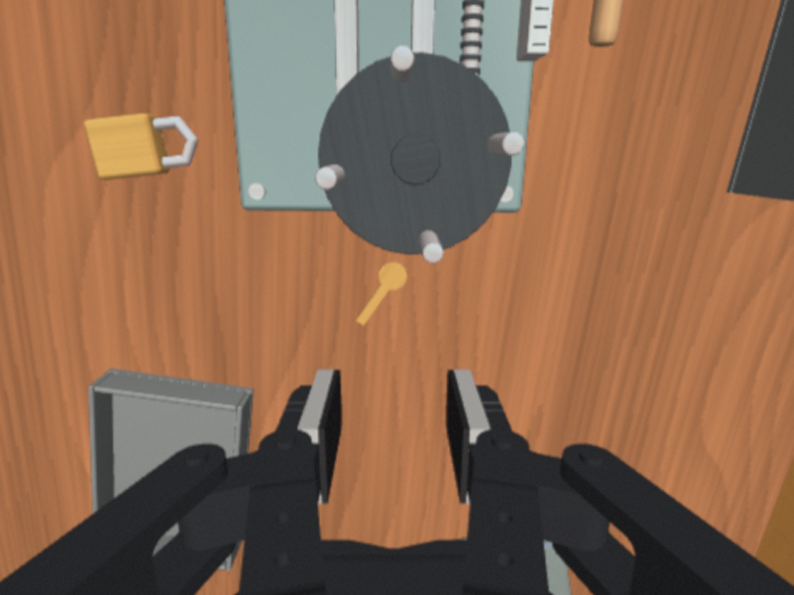

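Run:
```python
from h import *
import pickle
d=pickle.load(open('w1.pkl','rb'));p=pickle.load(open('p.pkl','rb'))
V=lambda L:(np.array(L)+.5)/1.55-.5
w=[onz(d,V(x),.137) for x in [(402,58),(513,143),(326,177),(433,252)]]
w=np.array(w);print(w.round(4),w.mean(0),np.linalg.norm(w-w.mean(0),axis=1))
print(onz(d,V((415,160)),.102), m2w(p,(0,-150,92)))
for x in [(243,210),(521,210)]: print(onz(d,V(x),.03))
print(m2w(p,[(-130,-190,30),(85,-190,30)]))
```

```text
[[ 0.5731 -0.0965  0.137 ]
 [ 0.6346 -0.1314  0.137 ]
 [ 0.5382 -0.1572  0.137 ]
 [ 0.5995 -0.1926  0.137 ]] [ 0.58636754 -0.14441383  0.137     ] [0.04974542 0.04999432 0.04988135 0.04991326]
[ 0.58604672 -0.14500407  0.102     ] [[ 0.58679946 -0.14384501  0.092     ]]
[ 0.46236862 -0.19424744  0.03      ]
[ 0.67328411 -0.17550956  0.03      ]
[[ 0.46028639 -0.19378942  0.03      ]
 [ 0.6746411  -0.17714435  0.03      ]]
```

Four pin tops give wheel centre (0.5864, -0.1443) with radius 49.9 mm, which agrees with the first fit. Next I look at the pointer and mark.

```bash
python3 -m handwheel '[[0.6,0.01,0.04,0,0],[0.6,0.02,0.08,0,0],[0.6,0.03,0.12,0,0],[0.6,0.03,0.13,0,0],[0.6,0.03,0.13,0,0]]'
cat >> h.py <<'E'
def wr(out,box=None,f=1.55):
    d=viewer.camera('wrist'); im=d['color']
    if box: im=im[box[1]:box[3],box[0]:box[2]]
    cv2.imwrite('pics/'+out+'.png',cv2.resize(im,None,fx=f,fy=f,interpolation=cv2.INTER_CUBIC))
    import pickle; pickle.dump(d,open(out+'.pkl','wb')); o=get_obs(); print(o['time'],o['ee_pos'],o['wrist_force']); return d
def V(x,f=1.55,o=(0,0)): return (np.array(x)+.5)/f-.5+np.array(o)
E
python3 -c "
from h import *
wr('w2')"
```

```text
time: 1.7
ee_pos: [0.6134, -0.0837, 0.2579]
tcp_rot: [-179.9, 0.1, 5.0]
wrist_force: [-0.7, -0.8, 0.5]
opening: 0.034
1.75 [ 0.61324381 -0.08493492  0.25804612] [-0.83454772 -1.78358812  0.06466544]
```

View pics/w2.png

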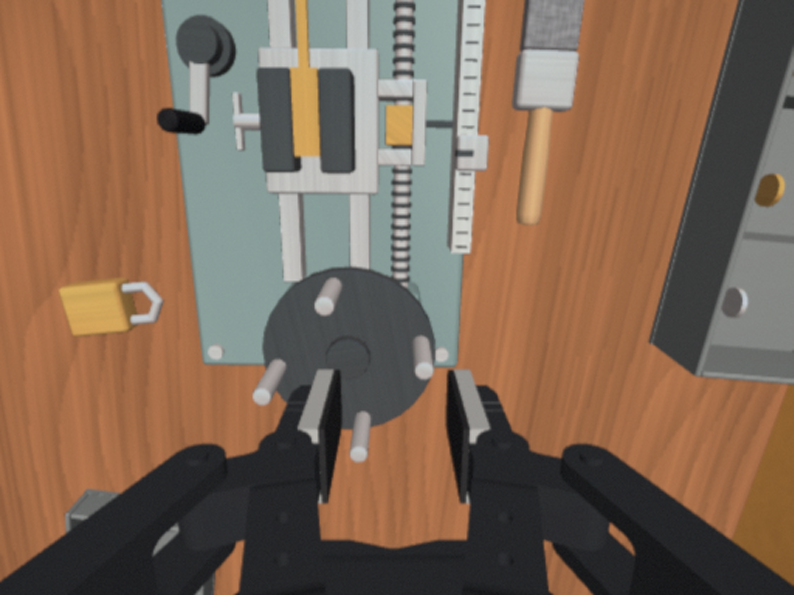

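```bash
cat >> h.py <<'E'
import pickle as _pk
P0=_pk.load(open('p.pkl','rb')).copy()
def w2m(w):
    a=np.radians(5.0); c,s=np.cos(a),np.sin(a)
    d=np.array(w[:2])-np.array([.5864,-.1443]); return np.round(1000*np.array([c*d[0]+s*d[1],-s*d[0]+c*d[1]])+[0,-150],1)
E
python3 - <<'E'
from h import *
import pickle
d=pickle.load(open('w2.pkl','rb'))
for n,uv,z in(('ptr',(453,124),.082),('mark',(458,153),.082),('nutmid',(399,125),.073),('nut back',(399,145),.073),('nut fr',(399,106),.073),('lugb',(399,151),.073),('lugf',(399,96),.073),('pivot',(197,42),.06),('grip',(168,121),.098),('wheelax',(348,357),.102),('edgeL',(204,363),.03),('edgeR',(456,363),.03)):
    print(n,w2m(onz(d,V(uv),z)))
E
```

```text
ptr [67.5 -0.5]
mark [ 71.3 -17.6]
nutmid [34.2 -0.7]
nut back [ 34.2 -12.9]
nut fr [34.1 10.5]
lugb [ 34.3 -16.6]
lugf [34.1 16.4]
pivot [-93.8  48.9]
grip [-101.8   -0. ]
wheelax [   0.6 -148.6]
edgeL [-127.2 -186.4]
edgeR [  83.3 -185.6]
```

Pointer tip at (453,124) and mark tip at (458,153): the pointer is about 17 mm forward of the mark, and the nut sits mid-play. I'll grip the pin at world angle 15°.

```bash
python3 -m handwheel '[[0.6,0.021,-0.046,0,0],[0.6,0.021,-0.046,0,0],[0.6,0.021,-0.046,-0.03,0],[0.6,0.021,-0.046,-0.07,0],[0.6,0.021,-0.046,-0.1,0]]'; python3 -c "
from h import *
wr('w3')"
```

```text
time: 2.25
ee_pos: [0.6333, -0.1328, 0.1559]
tcp_rot: [-179.9, 0.2, 4.8]
wrist_force: [0.2, 0.5, 0.4]
opening: 0.0341
2.3 [ 0.63172162 -0.13241398  0.15053132] [ 2.22035733 -1.10901133 -4.05656334]
```

View pics/w3.png

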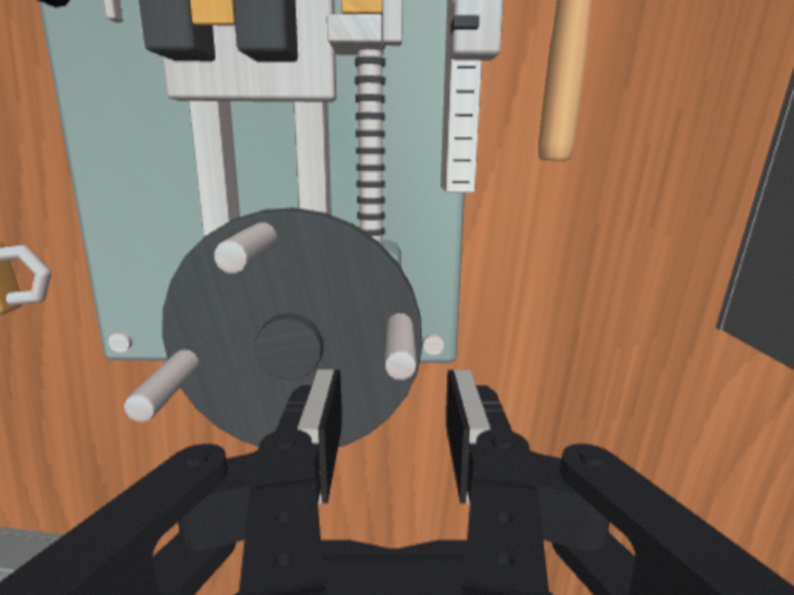

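The pin top (400,365) is centred between the jaws (about x=394). Next I lower and close.

```bash
python3 -m handwheel '[[0.6,0.002,0.001,-0.02,0],[0.6,0.002,0.001,-0.042,0],[0.6,0.002,0.001,-0.042,0],[1,0.002,0.001,-0.042,0],[1,0.002,0.001,-0.042,0]]' 25;python3 -m handwheel '[[1,0,0,0,0],[1,0,0,0,0]]'; python3 -c "
from h import *
wr('w4')"
```

```text
time: 2.8
ee_pos: [0.6353, -0.1319, 0.1107]
tcp_rot: [-179.8, 0.3, 4.8]
wrist_force: [3.3, 0.5, -6.8]
opening: 0.011
time: 3.0
ee_pos: [0.6353, -0.132, 0.1107]
tcp_rot: [-179.8, 0.3, 4.8]
wrist_force: [1.8, -0.4, -9.7]
opening: 0.011
3.05 [ 0.63532801 -0.1319785   0.11073387] [ 1.43051275 -0.46654805 -8.85953374]
```

View pics/w4.png

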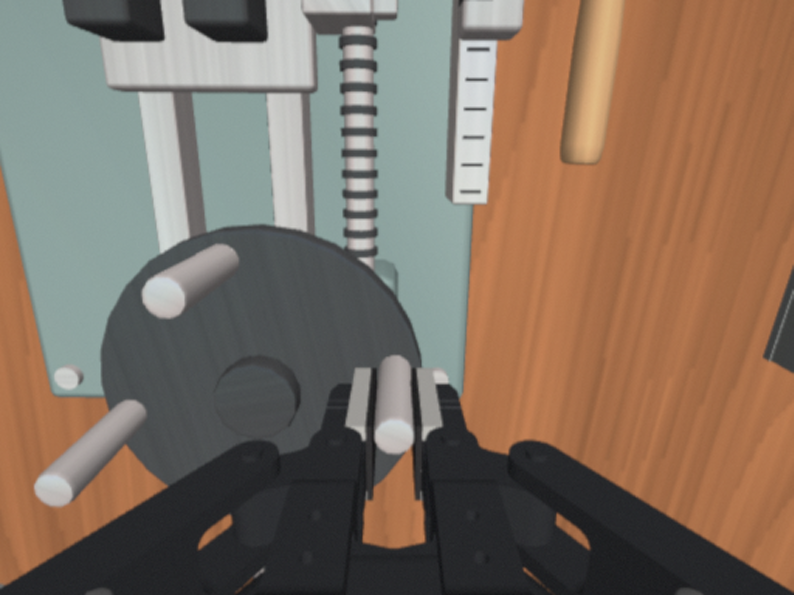

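The pin is held between the pads (395,435), opening 11 mm. Now I wind counter-clockwise in arcs.

```bash
cat > arc.py <<'E'
import sys
from h import *
o=get_obs(); C=np.array([.5864,-.1443]); r=o['ee_pos'][:2]-C
a0=np.degrees(np.arctan2(r[1],r[0])); st=float(sys.argv[1]); n=int(sys.argv[2])
print('t',o['time'],'angle',a0,'r',np.linalg.norm(r),'F',o['wrist_force'],'z',o['ee_pos'][2],'yaw',o['tcp_rot'][2])
for k in range(1,n+1):
    a=np.radians(a0+st*k); t=C+.05*np.array([np.cos(a),np.sin(a)])-o['ee_pos'][:2]; print(t.round(4))
E
python3 arc.py 12 5
```

```text
t 3.05 angle 14.134837338612012 r 0.05045561586059272 F [ 1.43051275 -0.46654805 -8.85953374] z 0.11073386985875452 yaw 4.809662379239308
[-0.004   0.0097]
[-0.0096  0.0186]
[-0.0169  0.0261]
[-0.0256  0.0319]
[-0.0353  0.0358]
```

```bash
python3 -m handwheel '[[1,-0.004,0.0097,0,0],[1,-0.0096,0.0186,0,0],[1,-0.0169,0.0261,0,0],[1,-0.0256,0.0319,0,0],[1,-0.0353,0.0358,0,0]]'; python3 arc.py 15 5;python3 -c "
from h import *
wr('w5')"
```

```text
time: 3.55
ee_pos: [0.6018, -0.0935, 0.1111]
tcp_rot: [-179.6, 0.0, 5.0]
wrist_force: [7.2, 9.1, -11.5]
opening: 0.011
t 3.55 angle 73.1635274617497 r 0.05302917138626877 F [  7.1610071    9.10722391 -11.46333403] z 0.11110154070805692 yaw 4.955917243423177
[-0.0138 -0.0008]
[-0.0267 -0.0021]
[-0.039  -0.0067]
[-0.0496 -0.0143]
[-0.0578 -0.0244]
3.6 [ 0.59996876 -0.09326456  0.11121633] [ 5.88783969 12.03744812 -9.57635734]
```

View pics/w5.png

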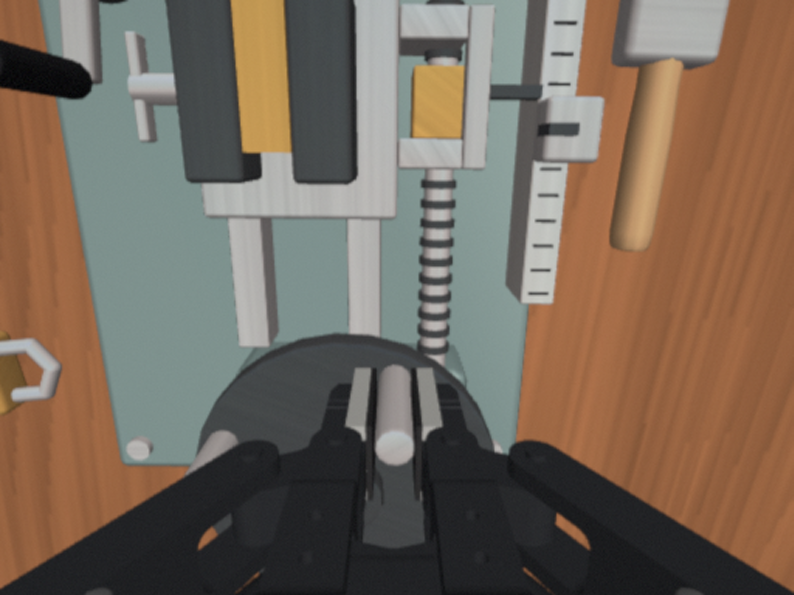

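The nut now bears on the back lug and the grip holds. Continue.

```bash
python3 -m handwheel '[[1,-0.012,0.0,0,0],[1,-0.025,-0.0015,0,0],[1,-0.037,-0.006,0,0],[1,-0.0475,-0.0135,0,0],[1,-0.056,-0.0235,0,0]]'; python3 arc.py 12 5
```

```text
time: 4.1
ee_pos: [0.5444, -0.1163, 0.1121]
tcp_rot: [-179.6, 0.0, 5.0]
wrist_force: [8.4, 1.8, -8.4]
opening: 0.0112
t 4.1 angle 146.3109366421325 r 0.050502724185871865 F [ 8.41289882  1.75742425 -8.39395216] z 0.11211983656912193 yaw 5.028211613969638
[-0.0044 -0.0095]
[-0.0073 -0.0196]
[-0.0079 -0.03  ]
[-0.0064 -0.0404]
[-0.0028 -0.0502]
```

```bash
python3 -m handwheel '[[1,-0.0044,-0.0095,0,0],[1,-0.0073,-0.0196,0,0],[1,-0.0079,-0.03,0,0],[1,-0.0064,-0.0404,0,0],[1,-0.0028,-0.0502,0,0]]'; python3 arc.py 10 4; python3 -c "
from h import *
wr('w6')"
```

```text
time: 4.6
ee_pos: [0.5417, -0.166, 0.1129]
tcp_rot: [-179.5, -0.0, 5.1]
wrist_force: [1.3, 5.6, -6.8]
opening: 0.011
t 4.6 angle -154.08981470586215 r 0.04970327024147809 F [ 1.30864796  5.59927346 -6.77232819] z 0.11290004830663872 yaw 5.075116570597416
[ 0.0042 -0.0076]
[ 0.0099 -0.0142]
[ 0.0167 -0.0197]
[ 0.0243 -0.0239]
4.65 [ 0.54225687 -0.16723512  0.11287755] [ 0.91342081  3.27930839 -4.80036984]
```

View pics/w6.png

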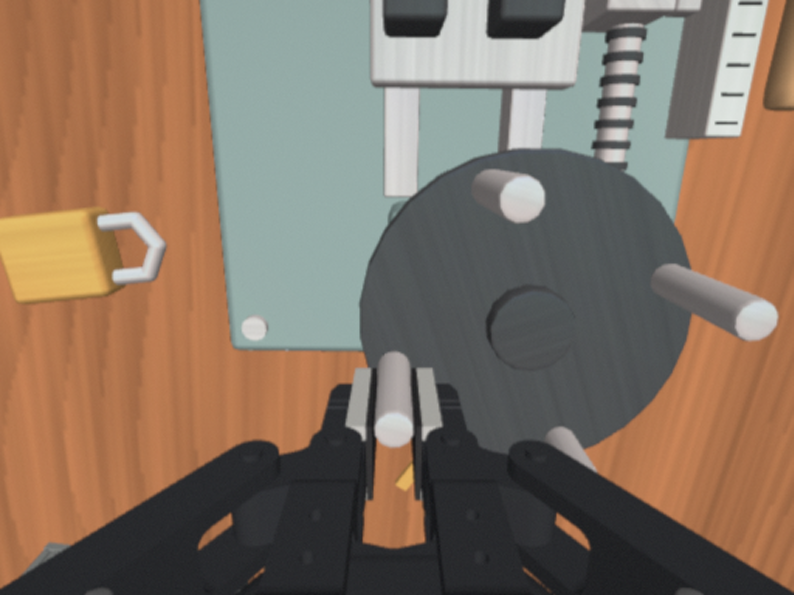

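Pin still held (394,428). I'll go another ~20° back, then check the carriage edge.

```bash
python3 -m handwheel '[[1,0.003,-0.006,0,0],[1,0.008,-0.012,0,0],[1,0.014,-0.017,0,0],[1,0.014,-0.017,0,0]]'; python3 arc.py -12 5; python3 -c "
from h import *
wr('w7')
snap('scene','s7')
im=cv2.imread('pics/s7.png'); cv2.imwrite('pics/c7.png',cv2.resize(im[200:270,190:310],None,fx=6,fy=6,interpolation=cv2.INTER_CUBIC))
for n,uv in (('w2',(320,192)),('w5',(298,216)),('w6',(475,86))):
  d=pickle.load(open(n+'.pkl','rb')) if 0 else _pk.load(open(n+'.pkl','rb')); print(n,w2m(onz(d,V(uv),.064)))
"
```

```text
time: 5.05
ee_pos: [0.5551, -0.1855, 0.113]
tcp_rot: [-179.7, 0.1, 5.0]
wrist_force: [-6.8, -4.1, -4.6]
opening: 0.0111
t 5.05 angle -127.2202709212081 r 0.05174889478817561 F [-6.79529481 -4.09112395 -4.55411031] z 0.11299551225061512 yaw 4.97644224010488
[-0.0066  0.0086]
[-0.0125  0.0171]
[-0.0166  0.0268]
[-0.0185  0.037 ]
[-0.0183  0.0475]
5.1 [ 0.55498944 -0.18537682  0.11303249] [-6.9272282  -4.61248467 -4.93438691]Traceback (most recent call last):
  File "<string>", line 7, in <module>
    d=pickle.load(open(n+'.pkl','rb')) if 0 else _pk.load(open(n+'.pkl','rb')); print(n,w2m(onz(d,V(uv),.064)))
                                                 ^^^
NameError: name '_pk' is not defined
```

View pics/w7.png

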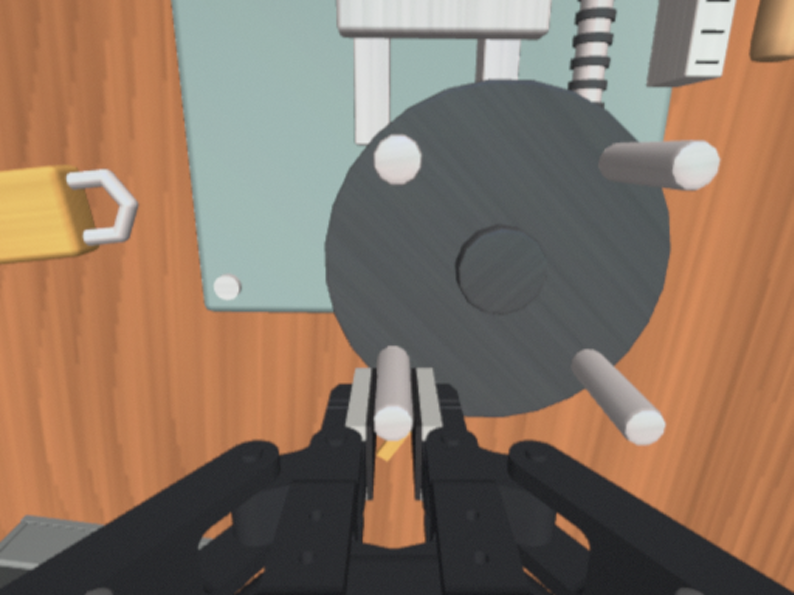

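View pics/c7.png

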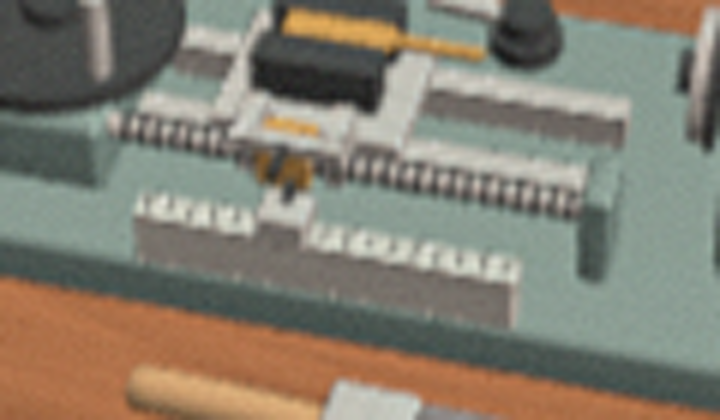

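```bash
sed -i 's/import pickle as _pk/import pickle\nimport pickle as pk_/; s/_pk\.load/pk_.load/' h.py; python3 -c "
from h import *
for n,uv in (('w2',(320,193)),('w5',(298,217)),('w6',(475,88)),('w7',(442,37))):
  d=pickle.load(open(n+'.pkl','rb')); print(n,[w2m(onz(d,V(uv),z)) for z in (.05,.06)])
d=pickle.load(open('w5.pkl','rb')); print([w2m(onz(d,V(u),.082)) for u in((535,92),(548,129))])
"
```

```text
w2 [array([-21.4, -45.3]), array([-19.9, -44.4])]
w5 [array([-21.4, -51.3]), array([-19.4, -50. ])]
w6 [array([-15.6, -67.8]), array([-17.1, -69. ])]
w7 [array([-17.5, -70.7]), array([-18.4, -72.7])]
[array([65.3, -6.2]), array([ 70.7, -17.7])]
```

The pointer is now at about y −27 to −28, roughly 10 mm behind the mark (−17.7). Now I wind forward (clockwise).

```bash
python3 -m handwheel '[[1,-0.0066,0.0086,0,0],[1,-0.0125,0.0171,0,0],[1,-0.0166,0.0268,0,0],[1,-0.0185,0.037,0,0],[1,-0.0183,0.0475,0,0]]'; python3 arc.py -9 5; python3 -c "
from h import *
wr('w8')"
```

```text
time: 5.65
ee_pos: [0.5376, -0.138, 0.1137]
tcp_rot: [-179.8, -0.1, 4.9]
wrist_force: [9.6, -7.2, -11.3]
opening: 0.0112
t 5.65 angle 172.7019277985925 r 0.049240852468110156 F [  9.59562283  -7.15473512 -11.31554365] z 0.1136939719806638 yaw 4.940113720482134
[0.0009 0.0078]
[0.0036 0.0151]
[0.0075 0.0219]
[0.0125 0.028 ]
[0.0183 0.0333]
5.7 [ 0.53782942 -0.13671976  0.11370247] [ 8.35703647 -1.26469977 -9.16550747]
```

View pics/w8.png

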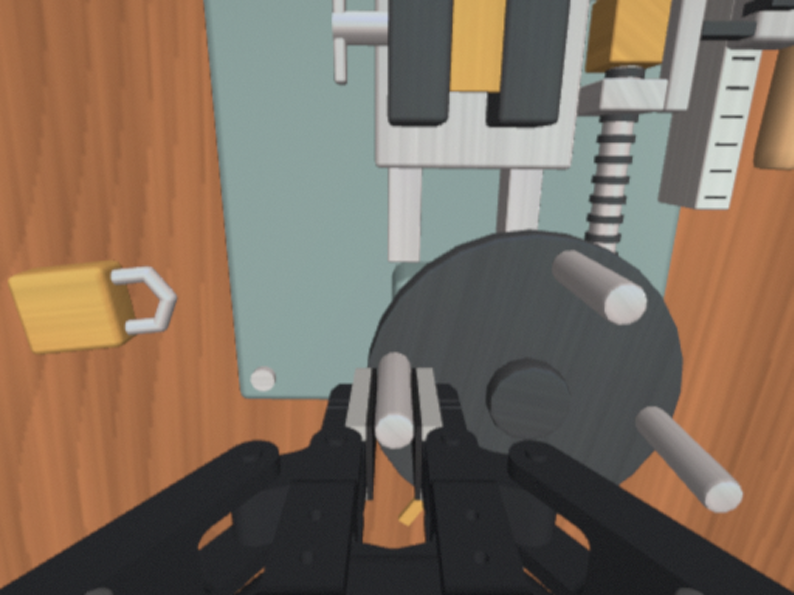

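```bash
python3 -c "
from h import *
d=pickle.load(open('w8.pkl','rb')); print([w2m(onz(d,V(u),.082)) for u in((748,30),(762,23))], w2m(onz(d,V((480,167)),.055)))"
python3 -m handwheel '[[1,0.001,0.0072,0,0],[1,0.0035,0.0142,0,0],[1,0.0075,0.0205,0,0],[1,0.012,0.0265,0,0],[1,0.012,0.0265,0,0]]'; python3 arc.py -5 4; python3 -c "
from h import *
wr('w9')"
```

```text
[array([ 65.4, -26.2]), array([ 69.5, -24.2])] [-14.2 -69.8]
time: 6.2
ee_pos: [0.5495, -0.1091, 0.1137]
tcp_rot: [-179.7, -0.0, 5.0]
wrist_force: [-3.1, 1.2, -5.9]
opening: 0.0105
t 6.2 angle 136.40238571187774 r 0.051001203641241076 F [-3.14898147  1.21517561 -5.87467482] z 0.1136880309561642 yaw 5.035680296869217
[0.0039 0.0023]
[0.0073 0.0051]
[0.0109 0.0075]
[0.0147 0.0096]
6.25 [ 0.54941198 -0.10929539  0.11370553] [-4.5176754   3.18962862 -6.15907061]
```

View pics/w9.png

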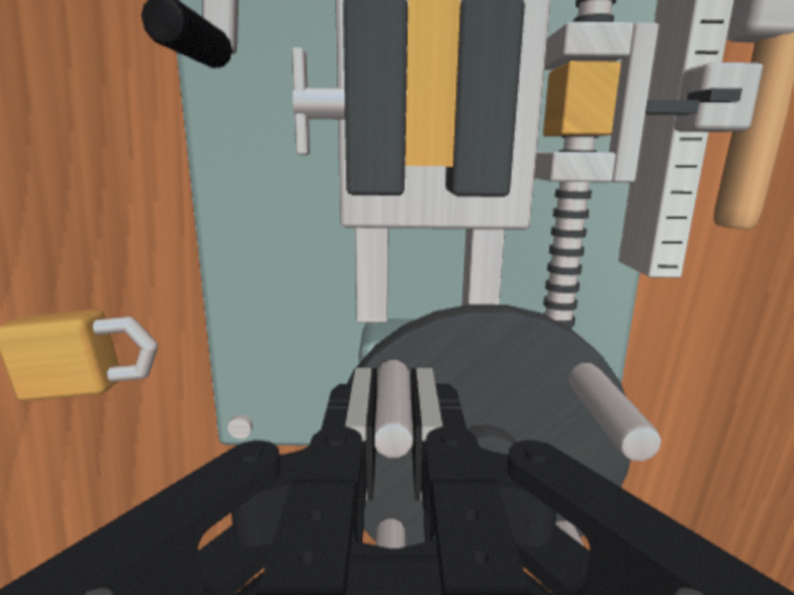

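```bash
cat >> h.py <<'E'
def crop(n,box,f=6):
    d=pickle.load(open(n+'.pkl','rb')); x0,y0,x1,y1=box
    cv2.imwrite('pics/'+n+'c.png',cv2.resize(d['color'][y0:y1,x0:x1],None,fx=f,fy=f,interpolation=cv2.INTER_CUBIC))
E
python3 -c "
from h import *
crop('w9',(390,30,500,110))"
```

```text
(no output)
```

View pics/w9c.png

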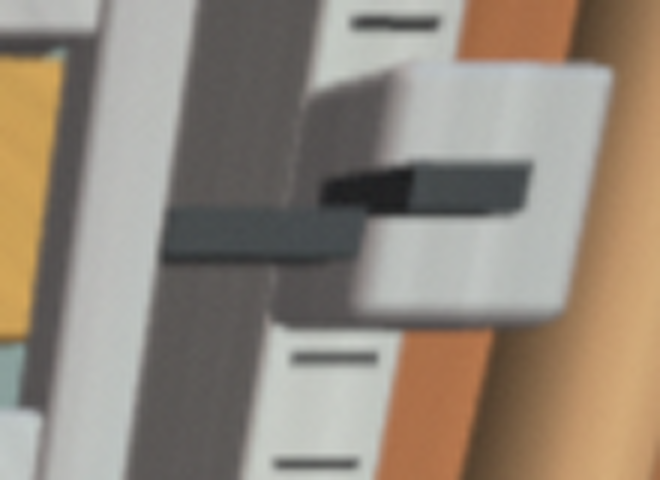

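```bash
python3 -c "
from h import *
d=pickle.load(open('w9.pkl','rb')); print([w2m(onz(d,V(u,6,(390,30)),.082)) for u in((363,208),(358,258),(412,165),(410,213),(320,234),(470,189))])"; python3 arc.py -5 4
```

```text
[array([ 67.4, -19.1]), array([ 67.7, -23.2]), array([ 70.9, -15.7]), array([ 71.5, -19.5]), array([ 64. , -21.2]), array([ 76.3, -17.6])]
t 6.25 angle 136.57811445528364 r 0.05092579371707824 F [-4.5176754   3.18962862 -6.15907061] z 0.11370553391564567 yaw 5.040197196967395
[0.0038 0.0024]
[0.0072 0.0051]
[0.0108 0.0076]
[0.0146 0.0097]
```

Pointer −21.2, mark −17.6, so 3.6 mm (about 25°) remains. I'll wind forward 20°, then look.

```bash
python3 -m handwheel '[[1,0.0038,0.0027,0,0],[1,0.0072,0.0051,0,0],[1,0.0108,0.0076,0,0],[1,0.0146,0.0097,0,0],[1,0.0146,0.0097,0,0]]'; python3 arc.py -3 3; python3 -c "
from h import *
wr('w10')
crop('w10',(330,30,450,130))"
```

```text
time: 6.75
ee_pos: [0.5622, -0.0971, 0.1137]
tcp_rot: [-179.4, 0.2, 5.1]
wrist_force: [-12.7, 13.7, -1.7]
opening: 0.011
t 6.75 angle 117.16264806340983 r 0.05300398114172636 F [-12.71170746  13.65883356  -1.71566911] z 0.11371336103111293 yaw 5.122311506862917
[ 0.0037 -0.0015]
[ 0.0061 -0.0005]
[0.0086 0.0004]
6.8 [ 0.56222427 -0.09712712  0.11373538] [-11.0300312   12.55344384  -1.2293302 ]
```

View pics/w10.png

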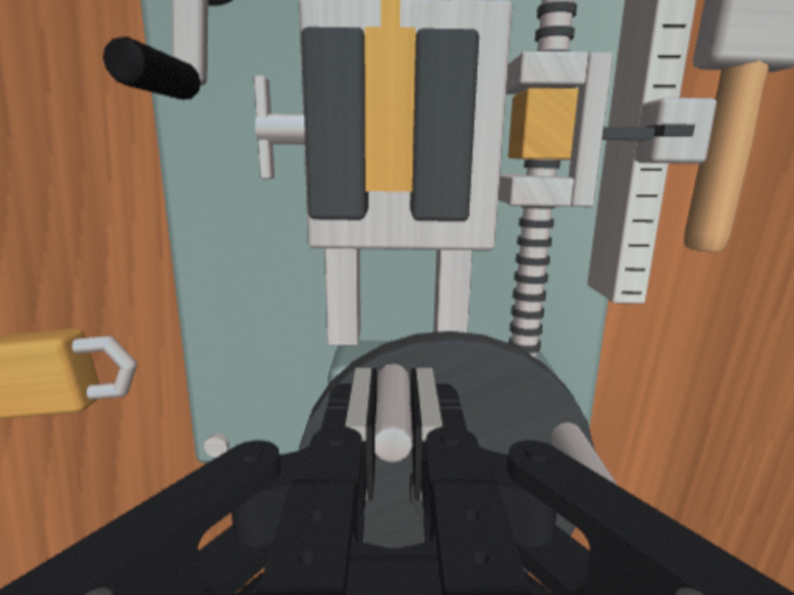

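View pics/w10c.png

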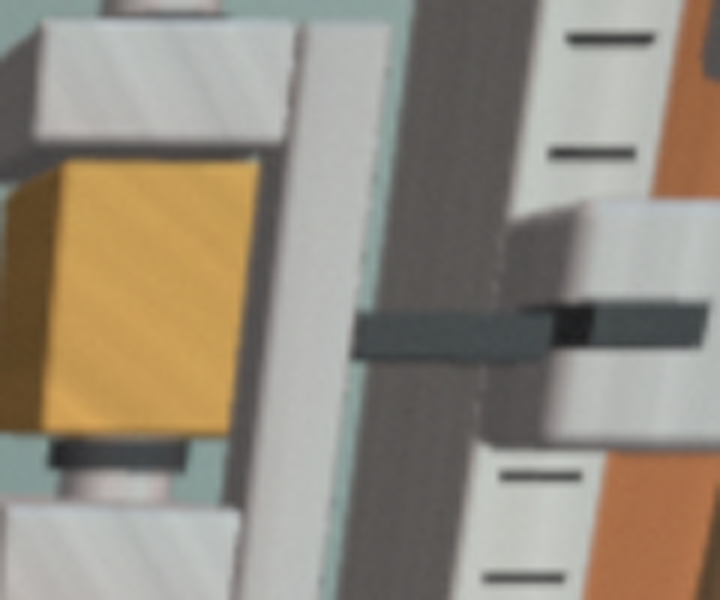

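```bash
python3 -c "
from h import *
d=pickle.load(open('w10.pkl','rb')); print([w2m(onz(d,V(u,6,(330,30)),.082)) for u in((554,313),(549,361),(594,302),(588,347))])"
```

```text
[array([ 67.7, -16.6]), array([ 67.9, -20.6]), array([ 71.1, -15.7]), array([ 71.1, -19.4])]
```

The pointer is about 1 mm short, so one more nudge.

```bash
python3 -m handwheel '[[1,0.003,0.0003,0,0],[1,0.006,0.0006,0,0],[1,0.006,0.0006,0,0]]'; python3 arc.py -3 1; python3 -c "
from h import *
wr('w11')
crop('w11',(330,30,450,130))"
```

```text
time: 7.1
ee_pos: [0.5672, -0.0944, 0.1138]
tcp_rot: [-179.1, 0.3, 5.2]
wrist_force: [-6.7, 12.6, -2.1]
opening: 0.0109
t 7.1 angle 111.07647257963185 r 0.053495399956756236 F [-6.72520458 12.62428151 -2.08725848] z 0.11377637185776018 yaw 5.210268695040201
[ 0.0037 -0.0024]
7.15 [ 0.56715434 -0.09440429  0.1137619 ] [-7.76801038 11.10908239 -3.65060817]
```

View pics/w11c.png

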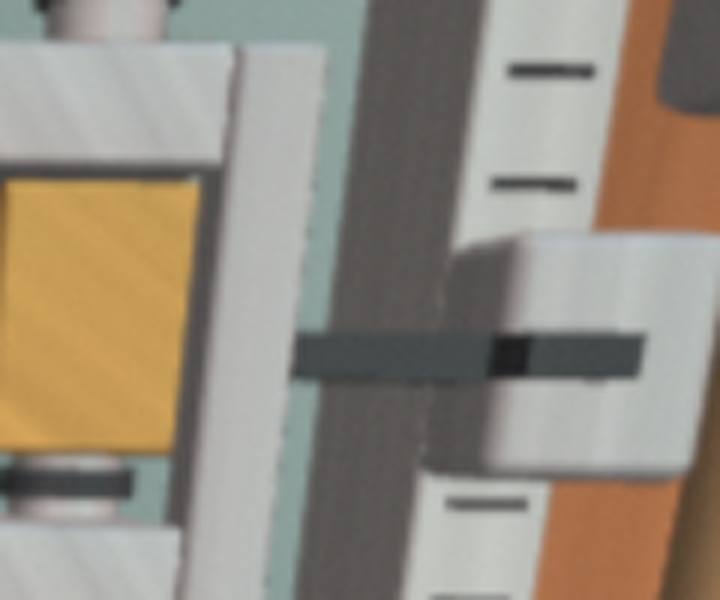

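Pointer and mark line up to ~0.1 mm, with the nut on the front lug. I'll release, go up and recheck.

```bash
python3 -m handwheel '[[0.6,0,0,0,0],[0.6,0,0,0,0],[0.6,0,0,0,0],[0.6,0,0,0.02,0],[0.6,0,0,0.05,0]]';python3 -m handwheel '[[0.6,0,0,0.04,0],[0.6,0,0,0.08,0],[0.6,0,0,0.1,0],[0.6,0.02,0.01,0.1,0],[0.6,0.02,0.01,0.1,0]]'; python3 -c "
from h import *
wr('w12')
crop('w12',(230,50,350,150))"
```

```text
time: 7.65
ee_pos: [0.5666, -0.0946, 0.1632]
tcp_rot: [-179.1, 0.4, 5.2]
wrist_force: [0.9, -0.2, 0.5]
opening: 0.0344
time: 8.15
ee_pos: [0.5884, -0.0842, 0.2639]
tcp_rot: [-179.1, 0.2, 5.2]
wrist_force: [0.9, 0.2, -1.7]
opening: 0.034
8.2 [ 0.58736008 -0.08448011  0.2632306 ] [-0.40932376  0.39078598  0.34836135]
```

View pics/w12.png

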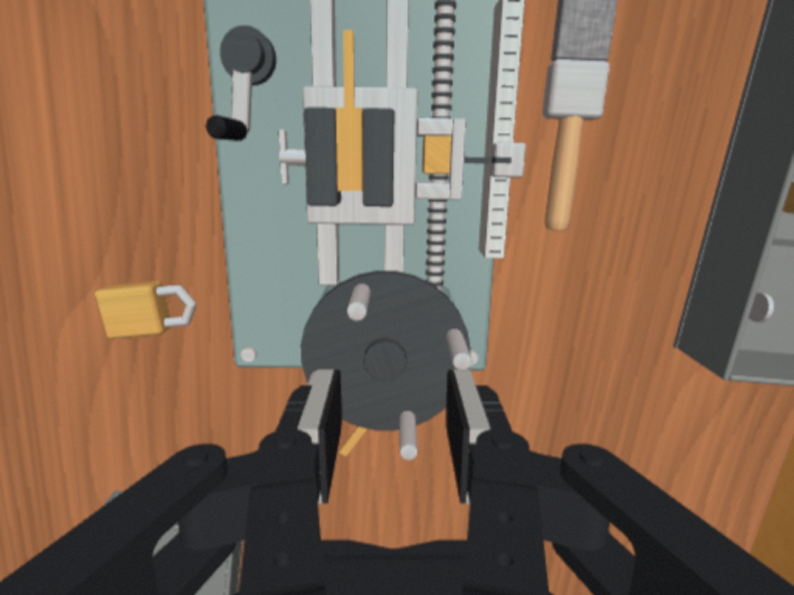

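View pics/w12c.png

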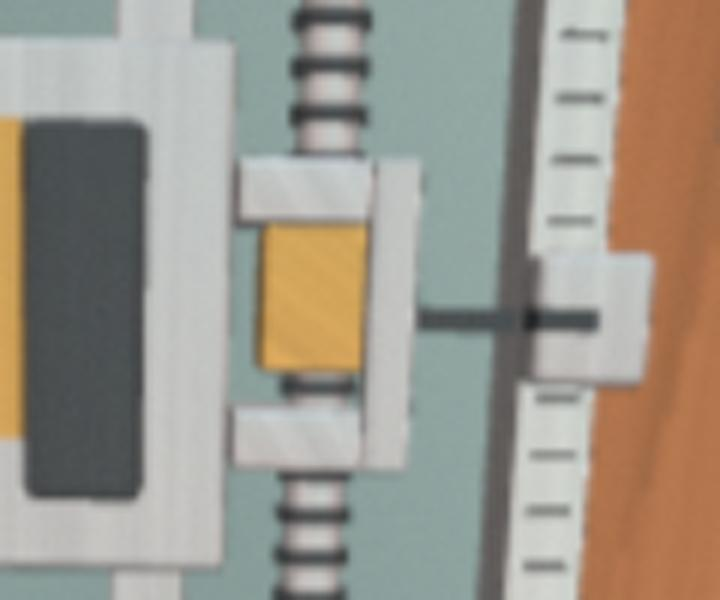

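Still aligned after release, both blades at v≈320 in the crop, with the nut against the front lug. Next the clamp.

```bash
python3 -c "
from h import *
d=pickle.load(open('w12.pkl','rb'))
for n,u,z in (('grip top',(216,126),.098),('pivot?',(240,47),.06),('T1',(283,132),.075),('T2',(285,182),.075),('padlock edge',(195,310),.0)):
  w=onz(d,V(u),z); print(n,w.round(4),w2m(w))
print(get_obs()['q'])
crop('w12',(120,0,220,130),4)"
```

```text
grip top [ 0.4717 -0.0027  0.098 ] [-102.     1.1]
pivot? [0.4743 0.0483 0.06  ] [-94.9  51.6]
T1 [ 0.5069 -0.0018  0.075 ] [-66.7  -1.1]
T2 [ 0.5092 -0.0333  0.075 ] [-67.2 -32.7]
padlock edge [ 0.4171 -0.1561  0.    ] [-169.7 -147. ]
[ -8.55200587  12.624372    22.27315846 100.16057664   0.76472659
  76.21839543]
```

View pics/w12c.png

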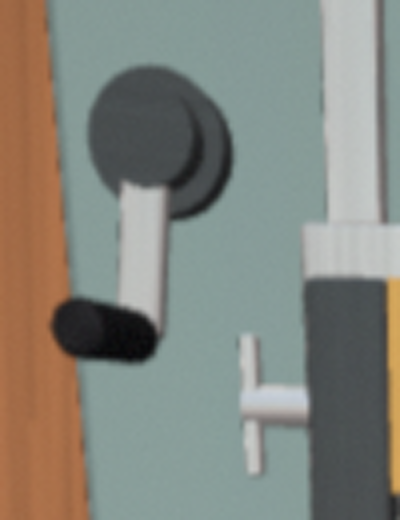

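Grip top at (216,126), which is machine (−102, 1). I'll approach with the jaws turned −60° for clearance from the vise handle.

```bash
python3 -m handwheel '[[0.7,-0.02,0.015,0,-8.5],[0.7,-0.05,0.03,0,-17],[0.7,-0.08,0.05,0,-25.5],[0.7,-0.1,0.07,0,-34],[0.7,-0.116,0.082,0,-42.5]]';python3 -m handwheel '[[0.7,0,0,0,-8.5],[0.7,0,0,0,-17],[0.7,0,0,0,-18],[0.7,0,0,-0.03,-18],[0.7,0,0,-0.06,-18]]'; python3 -c "
from h import *
wr('w13'); o=get_obs();print(o['q'],o['tcp_rot'],o['opening'])"
```

```text
time: 8.7
ee_pos: [0.4696, -0.0019, 0.2633]
tcp_rot: [-179.1, 0.3, -37.6]
wrist_force: [0.9, 1.2, 0.6]
opening: 0.0255
time: 9.2
ee_pos: [0.4698, -0.0023, 0.203]
tcp_rot: [-179.0, 0.2, -55.4]
wrist_force: [0.1, 0.4, 0.4]
opening: 0.0255
9.25 [ 0.46801635 -0.00226846  0.19736336] [ 2.46587466 -0.15771765 -3.87281874]
[ -0.7273059   -7.01346812  -5.51216309  91.28419317   0.73833364
 144.69376376] [-179.39608638    0.47704118  -55.41715664] 0.025327935181737357
```

View pics/w13.png

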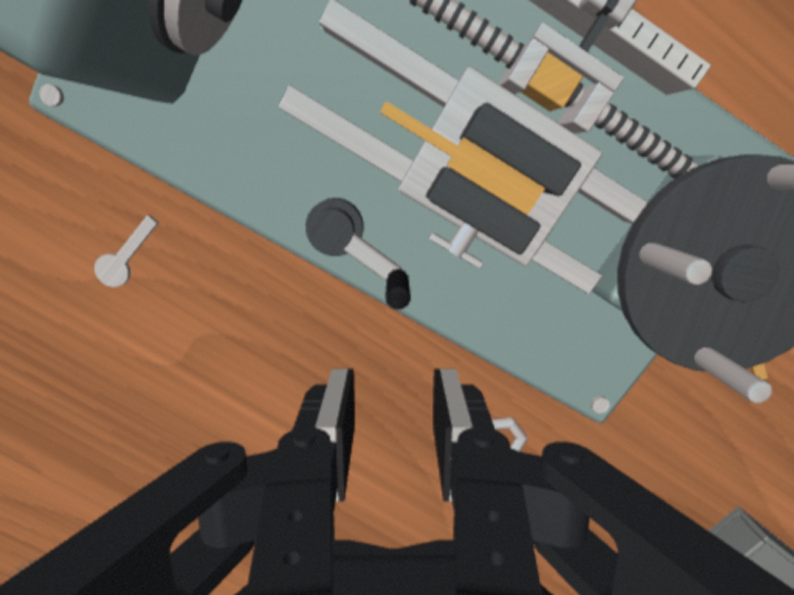

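```bash
python3 -c "
from h import *
d=pickle.load(open('w13.pkl','rb'))
print(onz(d,V((398,296)),.098),onz(d,V((398,290)),.098))"
```

```text
[ 0.47246792 -0.00233948  0.098     ] [ 4.75194976e-01 -4.38853109e-04  9.80000000e-02]
```

```bash
python3 -m handwheel '[[0.7,0.004,0,-0.02,0],[0.7,0.004,0,-0.05,0],[0.7,0.004,0,-0.08,0],[0.7,0.004,0,-0.08,0]]'; python3 -c "
from h import *
wr('w14')"
```

```text
time: 9.65
ee_pos: [0.47, -0.0025, 0.1142]
tcp_rot: [-179.7, 0.7, -55.3]
wrist_force: [0.0, 0.1, -0.1]
opening: 0.0257
9.7 [ 0.47099109 -0.0024941   0.11673942] [-0.0640431  -0.76749059 -0.17282954]
```

View pics/w14.png

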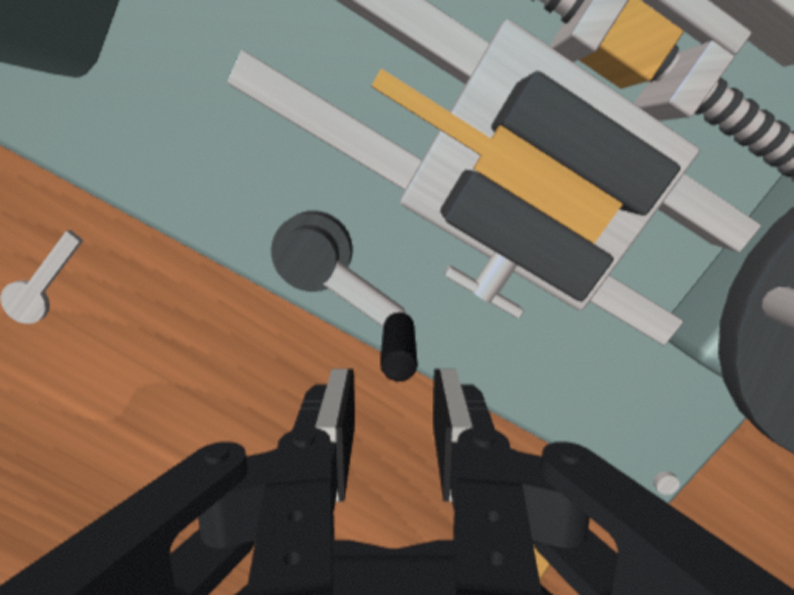

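The grip (398,362) is centred between the jaws. Now lower and close.

```bash
python3 -m handwheel '[[0.7,0.001,0,-0.02,0],[0.7,0.001,0,-0.04,0],[0.7,0.001,0,-0.052,0],[0.7,0.001,0,-0.052,0],[1,0.001,0,-0.052,0]]' 40;python3 -m handwheel '[[1,0,0,0,0],[1,0,0,0,0],[1,0,0,0,0]]'; python3 -c "
from h import *
wr('w15')
P=np.array(m2w(np.array([0,0,np.radians(5)]),[(-98,200,0)])[0][:2])+[.5864,-.1443]; o=get_obs(); r=o['ee_pos'][:2]-P; print('pivot',P,'r',np.linalg.norm(r),'ang',np.degrees(np.arctan2(r[1],r[0])))
a0=np.arctan2(r[1],r[0])
for k in range(1,10):
  a=a0-np.radians(8*k); print(k,(P+.05*np.array([np.cos(a),np.sin(a)])-o['ee_pos'][:2]).round(4))
"
```

```text
time: 10.2
ee_pos: [0.4725, -0.0025, 0.0661]
tcp_rot: [-179.5, 0.5, -55.3]
wrist_force: [-1.7, -1.2, 1.4]
opening: 0.0127
time: 10.5
ee_pos: [0.4725, -0.0025, 0.0662]
tcp_rot: [-179.5, 0.5, -55.3]
wrist_force: [0.2, 0.9, -7.0]
opening: 0.0127
10.55 [ 0.47249729 -0.00253392  0.06624109] [ 0.7573873   0.75127929 -7.22999337]
pivot [0.47134177 0.04639768] r 0.0489452343072886 ang -88.64721496854443
1 [-0.0069 -0.0007]
2 [-0.0138  0.0006]
3 [-0.0204  0.0028]
4 [-0.0266  0.0059]
5 [-0.0324  0.0099]
6 [-0.0375  0.0146]
7 [-0.0419  0.02  ]
8 [-0.0456  0.026 ]
9 [-0.0483  0.0324]
```

View pics/w15.png

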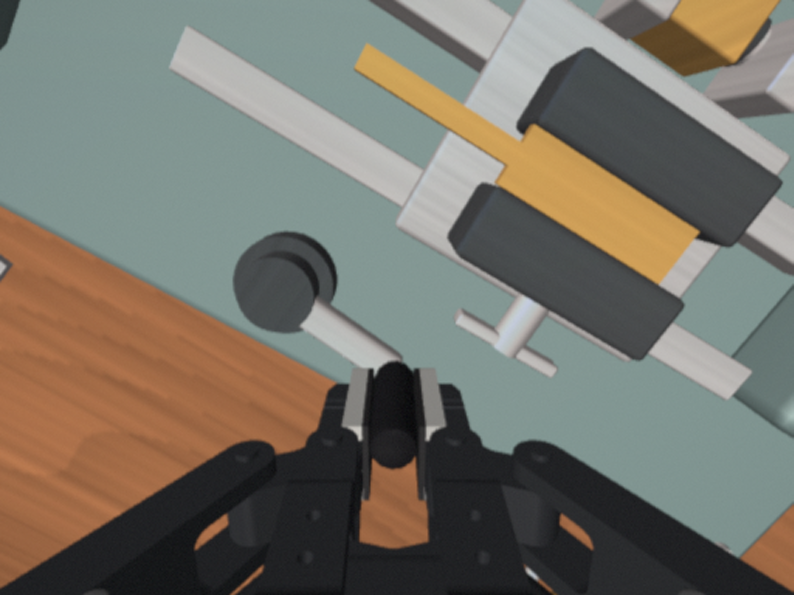

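The grip is held (394,440). Now I swing the lever.

```bash
python3 -m handwheel '[[1,-0.0069,-0.0007,0,0],[1,-0.0138,0.0006,0,0],[1,-0.0204,0.0028,0,0],[1,-0.0266,0.0059,0,0],[1,-0.0324,0.0099,0,0]]'
cat > lev.py <<'E'
from h import *
P=np.array([.47134,.0464]); o=get_obs(); r=o['ee_pos'][:2]-P; a0=np.arctan2(r[1],r[0]); print(o['time'],'r',np.linalg.norm(r),'theta',-np.radians(85)-a0,o['wrist_force'])
for k in range(1,6):
  a=a0-np.radians(8*k); print(k,(P+.05*np.array([np.cos(a),np.sin(a)])-o['ee_pos'][:2]).round(4))
E
python3 lev.py
```

```text
time: 11.05
ee_pos: [0.44, 0.006, 0.0663]
tcp_rot: [-179.6, 0.3, -55.4]
wrist_force: [5.7, -8.2, -9.4]
opening: 0.0126
11.05 r 0.0510955905134559 theta 0.7466969720656733 [ 5.68880411 -8.23485418 -9.3927593 ]
1 [-0.0045  0.0055]
2 [-0.009   0.0108]
3 [-0.0128  0.0167]
4 [-0.0156  0.0231]
5 [-0.0176  0.0298]
```

```bash
python3 -m handwheel '[[1,-0.0045,0.0055,0,0],[1,-0.009,0.0108,0,0],[1,-0.0128,0.0167,0,0],[1,-0.0145,0.0205,0,0],[1,-0.0145,0.0205,0,0]]'; python3 lev.py; python3 -c "
from h import *
wr('w16')"
```

```text
time: 11.55
ee_pos: [0.425, 0.0232, 0.0664]
tcp_rot: [-179.9, -0.1, -55.5]
wrist_force: [-1.8, -23.3, -6.7]
opening: 0.0128
11.55 r 0.05179877635889756 theta 1.1940693290275304 [ -1.80705162 -23.33047625  -6.70492609]
1 [-0.0011  0.0072]
2 [-0.0028  0.014 ]
3 [-0.0036  0.0209]
4 [-0.0035  0.0279]
5 [-0.0023  0.0348]
11.6 [0.42503846 0.02321881 0.06642848] [ -1.46297964 -22.52491995  -5.85779386]
```

View pics/w16.png

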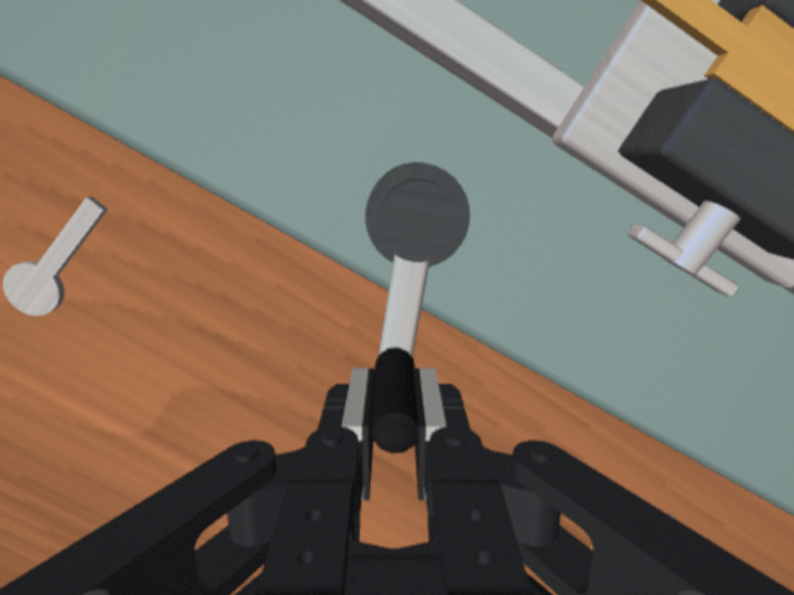

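The force rose to ~23 N with the lever at 1.19 rad: it is against the stop. I'll release, retreat and check everything.

```bash
python3 -m handwheel '[[0.7,0,0,0,0],[0.7,0,0,0,0],[0.7,0,0,0,0],[0.7,0,0,0.03,0],[0.7,0,0,0.07,0]]';python3 -m handwheel '[[0.7,0,0,0.05,0],[0.7,0,0,0.1,0],[0.7,0,0,0.14,0],[0.7,0,-0.02,0.16,8],[0.7,0.03,-0.05,0.18,16]]';python3 -m handwheel '[[0.7,0.02,-0.02,0,8],[0.7,0.05,-0.05,0,16],[0.7,0.08,-0.08,0,24],[0.7,0.1,-0.08,0,32],[0.7,0.1,-0.08,0,40]]'; python3 -c "
from h import *
wr('w17')"
```

```text
time: 12.1
ee_pos: [0.424, 0.0235, 0.1361]
tcp_rot: [-180.0, 0.1, -55.5]
wrist_force: [1.4, -0.4, 0.8]
opening: 0.0258
time: 12.6
ee_pos: [0.4529, -0.0259, 0.3197]
tcp_rot: [-179.8, -0.1, -39.0]
wrist_force: [2.0, 0.6, 1.3]
opening: 0.0255
time: 13.1
ee_pos: [0.5549, -0.1065, 0.3181]
tcp_rot: [-179.7, -0.0, 1.2]
wrist_force: [0.6, -0.0, -0.4]
opening: 0.0255
13.15 [ 0.55406471 -0.10607465  0.31874928] [-0.18618217  0.22467926  0.49295448]
```

View pics/w17.png

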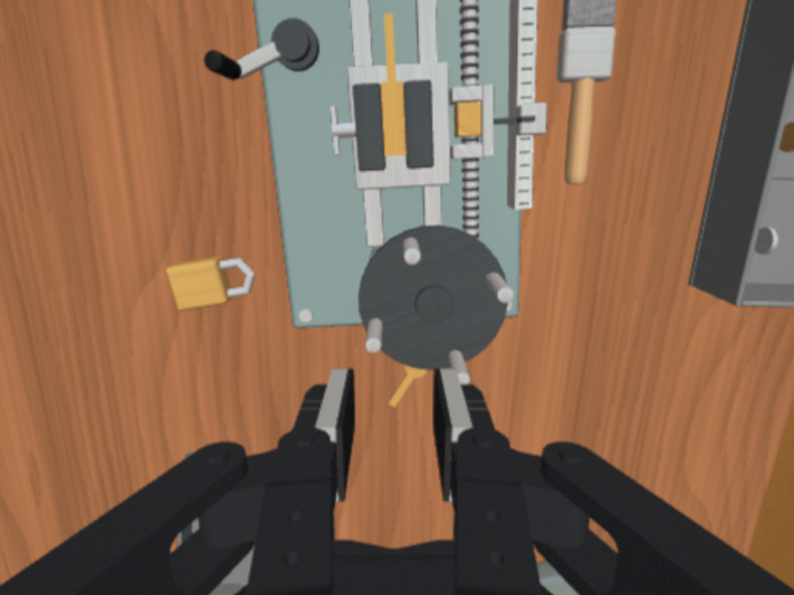

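```bash
python3 -c "
from h import *
d=pickle.load(open('w17.pkl','rb'))
g=w2m(onz(d,V((216,62)),.098)); print(g,'theta',np.arctan2(-98-g[0],50-g[1]))
crop('w17',(280,40,380,120),7)"
```

```text
[-141.    31.5] theta 1.1645020168852562
```

View pics/w17c.png

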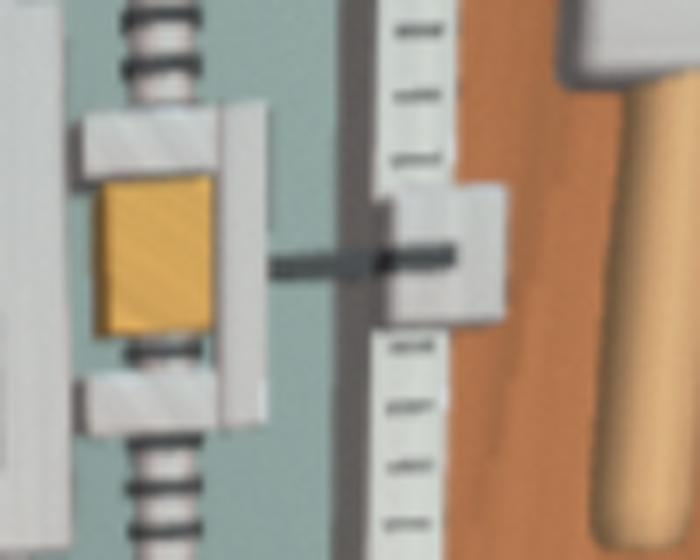

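Blades are still collinear (the small tilt is the tool yaw). Vision puts the lever at 1.165, so I'll cross-check it with the closer view.

```bash
python3 -c "
from h import *
crop('w17',(125,0,215,60),8)
d=pickle.load(open('w16.pkl','rb'))
a,b=w2m(onz(d,V((410,262)),.052)),w2m(onz(d,V((396,345)),.052)); v=b-a; print(a,b,np.arctan2(-v[0],-v[1]))
for f in (.06,.065,.07): print(w2m(onz(d,V((417,214)),f)))
g=w2m(onz(d,V((395,434)),.098)); print(g,np.arctan2(-98-g[0],50-g[1]))
"
```

```text
[-109.2   46.1] [-137.4   35.4] 1.2081451948220843
[-93.7  52.9]
[-93.3  53.4]
[-92.9  53.9]
[-143.2   32.7] 1.2052542968984186
```

View pics/w17c.png

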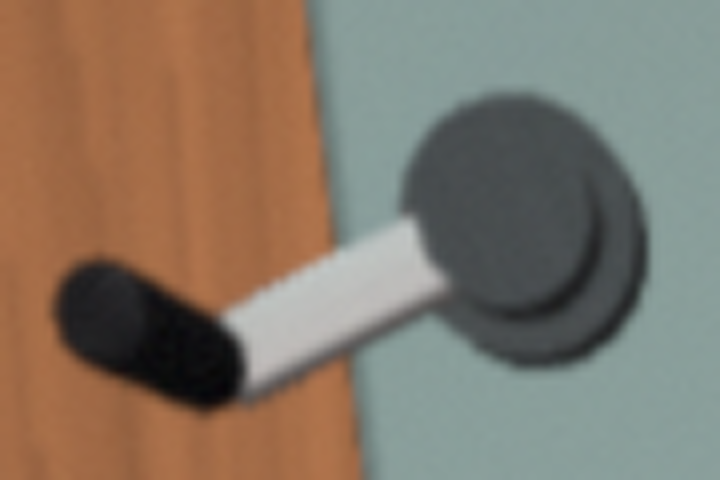

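```bash
python3 -c "
from h import *
d=pickle.load(open('w17.pkl','rb'))
f=lambda u,z:w2m(onz(d,V(u,8,(125,0)),z))
a,b=f((428,257),.052),f((236,360),.052); v=b-a; print(a,b,np.arctan2(-v[0],-v[1]))
g=f((98,308),.098); print(g,np.arctan2(-98-g[0],50-g[1]))
"
```

```text
[-108.4   45.6] [-138.9   33.6] 1.1959556114392988
[-143.2   33.4] 1.21883157963399
```

The lever measures about 1.20–1.22 after release, so it is home. Handing in.

```bash
python3 -c "
from h import *
print(job_done(), get_obs()['time'])"
```

```text
the job is handed in; nothing more can be done
the job is handed in; nothing more can be done
```

The job is done and handed in at about 13 s of the 67 s allowed; no verdict was reported.

- **Winding:** I gripped one wheel pin and wound the carriage back until its pointer was about 10 mm past the mark. That figure comes from the carriage's edge and the wheel angle, because the pointer was out of the wrist camera's view there. I then wound clockwise without overshooting. The close view before release put pointer and mark within about 0.1 mm, with the nut on its front lug.
- **Clamp:** I swung the lever clockwise until it met its stop with about 20 N of resistance.
- **Final checks:** After I released and retreated, pointer and mark were still in line and the nut was still on the front lug. My first, rougher reading of the lever was 1.165 rad, against 1.2 at the stop. Closer readings gave 1.196 and 1.219 after release, and about 1.206 before, so I took it as fully home. I saw no sign that the mark block or the bench items in view had moved; I did not check the rest separately at the end.

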